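# Gauge the depth of a heater well

## Task

Take the long depth rod from its rack and slide it, tip down, into the narrow well of the dry-block heater until it really stands on the bottom of the well - a spring shoe in the well drags on it and the depth is not known, so go by feel and do not press hard on the bottom. Leave the rod standing there and record its exposed length: push the cap of the telescoping marker on the heater down until its top is level with the top of the rod. Leave the other things on the bench where they are.

Things in the scene. Friction and masses are not known exactly. Their poses are not given: they have to be found in the camera images.
- depth_rod_center (a point): Centre (half-way up) of the long steel depth rod, loose, about 130 g, standing upright in one of the two holes of the rack. 150 mm long: lowest 9 mm tapers to a 5 mm blunt tip, shaft 12 mm diameter, top 60 mm is a 16 mm diameter grip. Local z runs along the rod towards the grip.
- depth_rod_top (a point): Centre of the flat top face of the long depth rod (75 mm above its centre).
- depth_rod_tip (a point): Centre of the tip of the long depth rod (75 mm below its centre).
- rack: Grey plastic rack block, fixed, 60 mm (local x) by 130 mm (local y), 45 mm high; origin at the centre of its underside. Two 13 mm holes, 35 mm deep, at local y = -40 and +40 mm; the long rod stands in one, the short rod in the other (either way round). The long rod's top is then 160 mm above the table, the short one's 105 mm.
- short_rod_center (a point): Centre of the short steel rod in the rack's other hole: same diameters, only 95 mm long. Not to be used.
- heater: Dry-block heater, fixed: aluminium block 90 mm (local x) by 190 mm (local y), top 70 mm above the table, origin at the centre of the block on the table. The well end points towards the robot, give or take 20 degrees. White control housing along its +x side, 60 mm high. Narrow 14 mm well at local y = -58 mm, wide 28 mm well (not to be used) at local y = -4 mm, marker at local y = +60 mm, all at local x = 0. A spring shoe sits in the narrow well.
- well_mouth (a point): Centre of the mouth of the narrow well, on the block's top face, 70 mm above the table. Vertical blind bore, 14 mm diameter, 4 mm chamfer. Its depth differs each time, 30 to 58 mm below the mouth (the rod's top then ends 190 to 162 mm above the table). The bottom is hard and must never get more than 25 N.
- well_shoe: Small spring shoe in the wall of the narrow well, 16 mm below the mouth, reaching 3 mm into the bore. It presses sideways on the rod, so the rod does not fall in by its own weight but needs a steady push of roughly 2 to 8 N all the way down. Origin at the shoe's centre.
- marker_top (a point): Centre of the flat top face of the marker's cap: a dark steel disc 34 mm in diameter, 12 mm thick, on a stem that telescopes straight down into a sleeve on the heater. At the start its top is 205 to 215 mm above the table. A push of about 3 N moves it; it stays where it is left and can be pulled up again by the disc. Fixed axis, local z up.
- marker (a joint): How far the marker's cap has been pushed down, m: 0 = top face 215 mm above the table, at most 0.065.
- reagent_bottle_center (a point): Centre of a loose white reagent bottle, 56 mm diameter, 120 mm high; leave alone.
- beaker_center (a point): Centre of a loose glass beaker, 64 mm diameter, 75 mm high; leave alone.
- sample_jar_center (a point): Centre of a loose amber jar, 48 mm diameter, 55 mm high; leave alone.
- pipette_center (a point): Middle of a hand pipette lying on a sheet of paper, 250 mm long, 25 mm thick; leave alone.
Things that resemble listed ones, but are neither listed nor needed, are in the scene too. What is shaped like the part that bears depth_rod_center but orange or yellow is not meant.

How it is judged (in metres and radians):
On the way, in this order (a step that is already met when the one before it is completed fails the run):
1. the long depth rod has been pushed to the bottom of the narrow well (tip within 1.5 mm of the bottom) while the marker is still above it (z of depth_rod_tip in the frame of well_floor_top below 0.0015 m and horizontal distance between depth_rod_tip and well_floor_top below 0.004 m and z of depth_rod_top in the frame of marker_top below -0.006 m), for 0.2 s.
2. the marker's top is level with the rod's top within 3 mm, the rod still on the bottom (z of depth_rod_tip in the frame of well_floor_top below 0.0015 m and horizontal distance between depth_rod_tip and well_floor_top below 0.004 m and z of depth_rod_top in the frame of marker_top between -0.003 and 0.003 m), for 0.2 s.
At the end, for the whole second after the job is handed in: The long rod stands in the narrow well with its tip within 1.5 mm of the bottom, released and at rest; the marker's top face is level with the rod's top face within 3 mm; the short rod, bottle, beaker, jar and pipette are within 30 mm of where they were (all of step 2 and linear speed of depth_rod below 0.01 m/s and velocity of joint marker between -0.005 and 0.005 m/s); the robot touches nothing.
It fails at once if the depth rod presses on the bottom of the well with more than 25 N (contact force between depth_rod and well_floor above 25 N).
It fails at once if a bystander (short rod, bottle, beaker, jar, pipette) is moved more than 30 mm (distance of any of short_rod_center, reagent_bottle_center, beaker_center, sample_jar_center, pipette_center from where it was at the start of the episode above 0.03 m).
It also fails if it takes over 67 s, if anything falls off the work surface, if the arm or the gripper's body presses on something with over 40 N, if the wrist force passes 120 N, or if a joint passes its speed limit or range.

## Robot

A 6-joint arm with a two-finger parallel gripper is mounted at the origin on the work surface. World frame = base frame: x ahead of the robot, y to its left, z up, the work surface at z = 0. Lengths are in mm, angles in rad, forces in N, time in s.
With the tool pointing down it reaches from about 300 to 775 mm from the base axis. Payload 14.6 kg.
Tool frame: the origin (TCP) lies at the very end of the fingers, on their centre line; the grasp point (between the pads) lies 19 mm behind it; z points along the fingers, y is the line along which they close (so a half turn about z gives the same grasp; the last joint's range is limited). The gripper opens to 94 mm and grips with 3 to 60 N. Pads are 16 mm wide; open, the fingers measure 119 mm over their backs; the gripper's body (75 mm by 177 mm) begins 78 mm behind the grasp point.
Start: joints at [1.212, 0.3, 1.521, -0, 1.321, -0.067], TCP at [158.22, 526.741, 205.446] pointing down, gripper open.
Joint ranges: [-3.03, 3.03], [-0.79, 2.21], [0.23, 2.52], [-1.04, 4.18], [0, 3.07], [-2.55, 2.55]. Speed limits (rad/s): [2.22, 2.22, 2.57, 3.14, 3.14, 3.14].

## Interface

Orientations are given as [roll, pitch, yaw] about the fixed x, y, z axes, in that order (R = Rz(yaw) Ry(pitch) Rx(roll)).
In Python, from cell import manip, camera, get_calibration gives the robot as it stands.
- The arm moves only by the tool arm_command, never from a script. Its argument "targets" is a list of rows, each an object of numbers: "hand": the opening, from -1 (shut) to 1 (fully open), so that 0 is half open; "x", "y", "z": the shift along the tool's x, y, z in m; "yaw": the turn about the tool's z in rad. In form: [{"hand": .., "x": .., "y": .., "z": .., "yaw": ..}, ...]. A call has 1 to 10 rows; each row shifts and turns the commanded pose from where the row before left it, along the tool's axes as they then stand; what a row does not reach is not made up. A row lasts 1/10 s, in which the tool goes at most 50 mm and 8.59 degrees, less where a joint would pass 70% of its speed; a pose out of reach is approached as far as the arm can. A call is refused whole if a number of a shift passes 0.05 or a number of a turn 0.15, either way. A call with a gripper value outside its range is refused whole. The fingers move at their own pace and stop on an object; "newtons" is the grip in N (left out, the last holds). Time passes only in rows, so rows that do not move let the fingers close. It gives the time, the measured TCP pose, the force, the opening and the grip force at its end, in the units of the state.
- manip.read_state(): the state, without advancing time (a new reading comes with each control period).
- camera(name): name is "side" or "top" or "wrist"; returns the picture (420x560x3 uint8, red, green, blue); there is no depth.
- get_calibration(name): a dict with "K" (3x3 intrinsics, pixels), "cam_to_world" (4x4, takes a point from camera to world coordinates). Camera axes: x right, y up, looking along -z (the intrinsics and any distortion apply to the point x, -y, -z); pixel columns grow to the right and rows downward; lengths in mm; the calibration is good to about 2 mm. The wrist camera is an equidistant fisheye: a pixel r from the principal point sees the ray r / f radians off the axis. A picture is of the moment at which its call begins: read the wrist's pose just before it. get_calibration takes no time and is no camera call; for the wrist camera it gives the pose at the moment of the call.
- manip.sign_off(): hands the job in; it is judged then, once.
The state is a dict: "clock": time; "joints": joint angles; "qd": joint speeds; "effort": joint torques, N m; "eef_pos": TCP position; "eef_rot": TCP orientation; "wrist_force": force on the tool from outside, world axes, zero at the start; "moment": the same for the moment, N m; "finger_gap": finger opening in mm; "finger_force": force on a finger pad.
Only numpy, scipy, OpenCV 4.12 (cv2) and the standard library are available. Lean on these libraries where they do the work, as an engineer would, in place of code of your own. Each camera call takes 0.05 s, during which the arm holds its last target. There are 200 camera calls.

## Working session

There is one attempt and no reset: what is moved stays moved. The work goes in short steps, Python scripts to look and compute and a tool call to move; the robot and the scene stay as the last step left them, time stands still between calls to the robot, and variables do not carry over. Pictures are saved under pics/ and viewed, at most 11 in all, crops included, and the job is handed in when it is done.

Besides the shell and the picture viewer there is one more tool, called after "Call:" by a JSON object that holds its "fn" and its "kwargs". arm_command: Moves the arm, as the interface text tells. Its arguments: {"type":"object","properties":{"targets":{"type":"array"},"newtons":{"type":"number"}},"required":["targets"]}

```bash
mkdir -p pics; cat > h.py <<'E'
import numpy as np, cv2
from cell import manip, camera, get_calibration
def snap(n,f):
    c=get_calibration(n); im=np.array(camera(n)); cv2.imwrite(f,im[:,:,::-1]); return im,c
def ray(c,u,v,fish=False):
    K=np.array(c["K"]);T=np.array(c["cam_to_world"])
    x=(u-K[0,2])/K[0,0];y=(v-K[1,2])/K[1,1]
    if fish:
        r=np.hypot(x,y); s=np.sin(r)/r if r>1e-9 else 1; d=np.array([x*s,-y*s,-np.cos(r)])
    else: d=np.array([x,-y,-1.])
    d=T[:3,:3]@d; return T[:3,3],d/np.linalg.norm(d)
def onz(c,u,v,z,fish=False):
    o,d=ray(c,u,v,fish); return o+d*(z-o[2])/d[2]
def proj(c,P):
    K=np.array(c["K"]);T=np.array(c["cam_to_world"]); p=T[:3,:3].T@(np.array(P)-T[:3,3])
    return K[0,0]*p[0]/-p[2]+K[0,2], K[1,1]*-p[1]/-p[2]+K[1,2]
E
python3 - <<'E'
from h import *
for n in("top","side","wrist"):
    im,c=snap(n,f"pics/{n}0.png"); print(n,{k:(np.round(v,3).tolist() if k in("K","cam_to_world") else v) for k,v in c.items()})
s=manip.read_state();print({k:np.round(v,3).tolist() for k,v in s.items()})
E
```

```text
top {'K': [[448.539, 0.0, 282.207], [0.0, 448.539, 199.684], [0.0, 0.0, 1.0]], 'cam_to_world': [[0.025, 0.99, -0.14, 321.816], [-1.0, 0.026, 0.005, -107.412], [0.008, 0.14, 0.99, 1574.811], [0.0, 0.0, 0.0, 1.0]]}
side {'K': [[507.582, 0.0, 284.686], [0.0, 507.582, 215.706], [0.0, 0.0, 1.0]], 'cam_to_world': [[0.682, 0.468, -0.562, -333.319], [-0.731, 0.423, -0.536, -934.303], [-0.013, 0.776, 0.63, 1133.016], [0.0, 0.0, 0.0, 1.0]]}
wrist {'K': [[325.192, 0.0, 278.24], [0.0, 325.192, 210.939], [0.0, 0.0, 1.0]], 'cam_to_world': [[0.287, -0.925, -0.249, 86.826], [0.958, 0.277, 0.075, 548.842], [-0.0, -0.26, 0.966, 383.766], [0.0, 0.0, 0.0, 1.0]]}
{'clock': 0.15, 'joints': [1.212, 0.3, 1.521, -0.0, 1.321, -0.067], 'qd': [0.0, -0.001, -0.001, -0.001, -0.0, 0.001], 'effort': [-0.0, -53.197, -35.281, 0.071, 0.024, -0.0], 'eef_pos': [158.162, 526.559, 205.014], 'eef_rot': [-3.141, -0.0, 2.85], 'wrist_force': [-0.61, 0.748, 0.021], 'moment': [-0.021, -0.021, 0.015], 'finger_force': 0.0, 'finger_gap': 94.169}
```

View pics/top0.png

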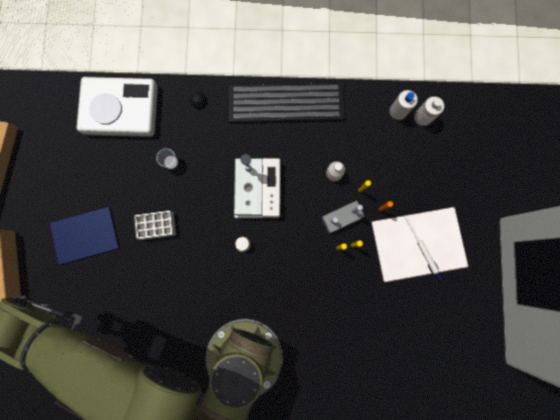

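View pics/side0.png

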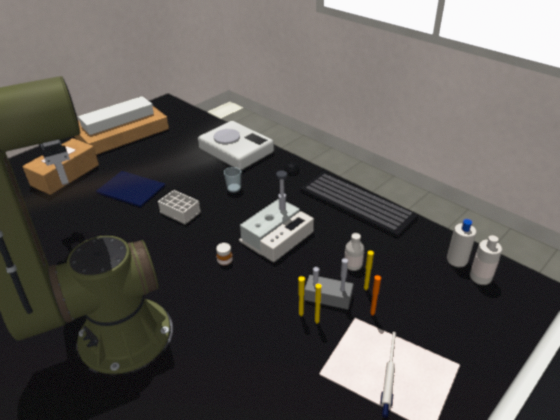

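Top view: the heater is at (257,188), with the marker cap at (245,160) and wells along column ~249. The rack is at (344,217), with rod tops at about (336,219) and (361,209). Candidates for the long rod are grey (361,209), grey (336,219), yellow (365,186), (342,247) and (357,244), and orange (386,206). In the side view the grey rod at (345,260) stands taller, so I choose that one and will check it in a crop.

```bash
python3 - <<'E'
from h import *
a=cv2.imread("pics/top0.png")[145:265,225:405];b=cv2.imread("pics/side0.png")[165:315,235:385]
a=cv2.resize(a,None,fx=4.4,fy=4.4,interpolation=cv2.INTER_CUBIC);b=cv2.resize(b,(590,590),interpolation=cv2.INTER_CUBIC)
cv2.imwrite("pics/a.png",a);cv2.imwrite("pics/b.png",b)
c=get_calibration("top")
for n,u,v,z in[("longtop",361,208,160),("short",335.5,219,105),("cap",245,160,210)]:print(n,onz(c,u,v,z).round(1))
E
```

```text
longtop [ 501.5 -365.4  160. ]
short [ 469.8 -291.4  105. ]
cap [636.1   4.9 210. ]
```

View pics/a.png

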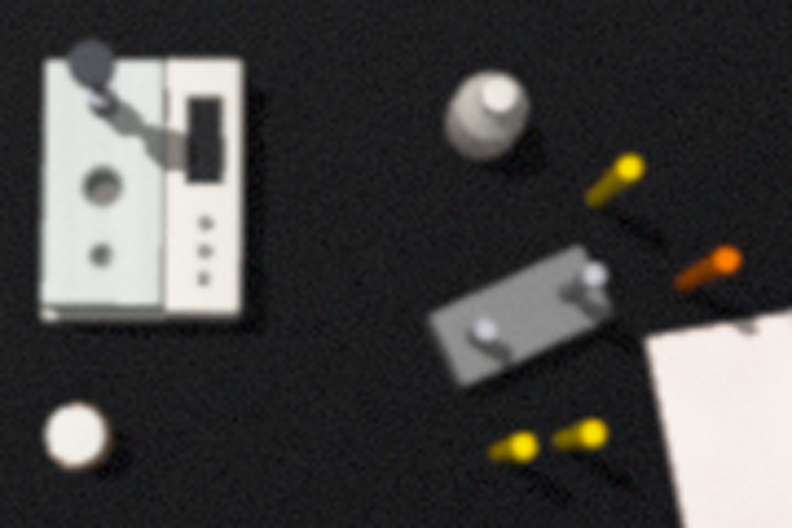

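View pics/b.png

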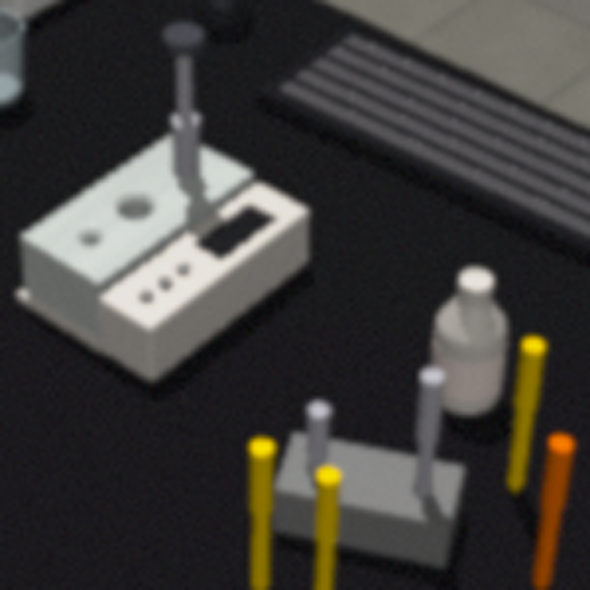

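The top crop shows the grey long rod's top at (594,273), the short rod's at (485,330), the cap at (92,63), the narrow well at (101,254) and the wide well at (103,186). The side crop confirms the right-hand rod is the taller one: top at (431,376) against (318,410) for the short rod.

```bash
python3 - <<'E'
from h import *
ct,cs=get_calibration("top"),get_calibration("side")
f=lambda x,o,s:(x+.5)/s-.5+o
P={}
for n,a,b,z in[("long",(594,273),(431,376),160),("short",(485,330),(318,410),105),("cap",(92,63),(184,36),210),("well",(101,254),(91,238),70),("wide",(103,186),(134,207),70),("bottle",(499,98),(476,278),120)]:
    t=(f(a[0],225,4.4),f(a[1],145,4.4)); s=(f(b[0],235,590/150),f(b[1],165,590/150))
    A=onz(ct,*t,z);B=onz(cs,*s,z); P[n]=(A+B)/2
    o1,d1=ray(ct,*t);o2,d2=ray(cs,*s);k=np.linalg.lstsq(np.c_[d1,-d2],o2-o1,rcond=None)[0]
    print(n,A.round(1),B.round(1),"tri",((o1+d1*k[0]+o2+d2*k[1])/2).round(1))
print("rods",np.linalg.norm((P["long"]-P["short"])[:2]),"n-w",np.linalg.norm((P["wide"]-P["well"])[:2]),"well-cap",np.linalg.norm((P["cap"]-P["well"])[:2]))
d=P["cap"]-P["well"];print("heater y dir",np.degrees(np.arctan2(d[1],d[0])))
E
```

```text
long [ 505.7 -361.   160. ] [ 502.3 -360.5  160. ] tri [ 504.9 -360.3  158.4]
short [ 467.7 -289.3  105. ] [ 466.9 -289.4  105. ] tri [ 467.6 -289.1  104.4]
cap [639.6   3.4 210. ] [638.9   3.5 210. ] tri [639.4   3.6 209.8]
well [522.2   2.4  70. ] [520.3   0.6  70. ] tri [522.4   2.7  67.6]
wide [575.2   2.8  70. ] [573.2   2.6  70. ] tri [574.9   3.3  68.7]
bottle [ 641.9 -296.4  120. ] [ 645.  -296.2  120. ] tri [ 642.2 -296.9  121.9]
rods 80.31608981502701 n-w 52.93380138890037 well-cap 117.99236973569559
heater y dir 0.9539394846336409
```

Call:
{"fn": "arm_command", "kwargs": {"targets": [{"hand": -0.1,"yaw": -0.145},{"hand": -0.1,"yaw": -0.146},{"hand": -0.1,"x": -0.017,"y": -0.044},{"hand": -0.1,"x": -0.017,"y": -0.044},{"hand": -0.1,"x": -0.017,"y": -0.044},{"hand": -0.1,"x": -0.017,"y": -0.044},{"hand": -0.1,"x": -0.017,"y": -0.044},{"hand": -0.1,"x": -0.017,"y": -0.044},{"hand": -0.1,"x": -0.017,"y": -0.044},{"hand": -0.1,"x": -0.017,"y": -0.044}]}}

```text
schema error: expected keys hand, x, y, z, yaw
```

Call:
{"fn": "arm_command", "kwargs": {"targets": [{"hand": -0.1,"x": -0.017,"y": -0.044},{"hand": -0.1,"x": -0.017,"y": -0.044},{"hand": -0.1,"x": -0.017,"y": -0.044},{"hand": -0.1,"x": -0.017,"y": -0.044},{"hand": -0.1,"x": -0.017,"y": -0.044},{"hand": -0.1,"x": -0.017,"y": -0.044},{"hand": -0.1,"x": -0.017,"y": -0.044},{"hand": -0.1,"x": -0.017,"y": -0.044},{"hand": -0.1,"x": -0.017,"y": -0.044},{"hand": -0.1}]}}

```text
schema error: expected keys hand, x, y, z, yaw
```

Call:
{"fn": "arm_command", "kwargs": {"targets": [{"hand": -0.1,"x": 0,"y": 0,"z": 0,"yaw": -0.145},{"hand": -0.1,"x": 0,"y": 0,"z": 0,"yaw": -0.146},{"hand": -0.1,"x": -0.017,"y": -0.044,"z": 0,"yaw": 0},{"hand": -0.1,"x": -0.017,"y": -0.044,"z": 0,"yaw": 0},{"hand": -0.1,"x": -0.017,"y": -0.044,"z": 0,"yaw": 0},{"hand": -0.1,"x": -0.017,"y": -0.044,"z": 0,"yaw": 0},{"hand": -0.1,"x": -0.017,"y": -0.044,"z": 0,"yaw": 0},{"hand": -0.1,"x": -0.017,"y": -0.044,"z": 0,"yaw": 0},{"hand": -0.1,"x": -0.017,"y": -0.044,"z": 0,"yaw": 0},{"hand": -0.1,"x": 0,"y": 0,"z": 0,"yaw": 0}]}}

```text
clock: 1.15
eef_pos: [278.4, 215.0, 205.6]
eef_rot: [-3.141, 0.001, 3.135]
wrist_force: [0.1, -0.1, 0.2]
finger_gap: 42.2
finger_force: 0.0
```

Call:
{"fn": "arm_command", "kwargs": {"targets": [{"hand": -0.1,"x": -0.017,"y": -0.044,"z": 0,"yaw": 0},{"hand": -0.1,"x": -0.017,"y": -0.044,"z": 0,"yaw": 0},{"hand": -0.1,"x": -0.017,"y": -0.044,"z": 0,"yaw": 0},{"hand": -0.1,"x": -0.017,"y": -0.044,"z": 0,"yaw": 0},{"hand": -0.1,"x": -0.017,"y": -0.044,"z": 0,"yaw": 0},{"hand": -0.1,"x": -0.017,"y": -0.044,"z": 0,"yaw": 0},{"hand": -0.1,"x": -0.017,"y": -0.044,"z": 0,"yaw": 0},{"hand": -0.1,"x": -0.017,"y": -0.044,"z": 0,"yaw": 0},{"hand": -0.1,"x": -0.017,"y": -0.044,"z": 0,"yaw": 0},{"hand": -0.1,"x": 0,"y": 0,"z": 0,"yaw": 0}]}}

```text
clock: 2.15
eef_pos: [430.7, -180.7, 204.5]
eef_rot: [3.141, -0.001, 3.138]
wrist_force: [0.7, 1.2, -0.3]
finger_gap: 41.9
finger_force: 0.0
```

Call:
{"fn": "arm_command", "kwargs": {"targets": [{"hand": -0.1,"x": -0.0185,"y": -0.045,"z": 0,"yaw": 0},{"hand": -0.1,"x": -0.0185,"y": -0.045,"z": 0,"yaw": 0},{"hand": -0.1,"x": -0.0185,"y": -0.045,"z": 0,"yaw": 0},{"hand": -0.1,"x": -0.0185,"y": -0.045,"z": 0,"yaw": 0},{"hand": -0.1,"x": 0,"y": 0,"z": 0,"yaw": 0},{"hand": -0.1,"x": 0,"y": 0,"z": 0,"yaw": 0}]}}

```text
clock: 2.75
eef_pos: [503.8, -356.9, 204.3]
eef_rot: [3.14, -0.001, 3.141]
wrist_force: [-0.3, 0.0, -0.2]
finger_gap: 42.2
finger_force: 0.0
```

```bash
python3 - <<'E'
from h import *
print(manip.read_state()["eef_pos"])
im,c=snap("wrist","pics/w1.png")
K=np.array(c["K"]);T=np.array(c["cam_to_world"])
for P in([504.5,-360.5,160],[467.5,-289.3,105]):
    p=T[:3,:3].T@(np.array(P)-T[:3,3]);x,y,z=p[0],-p[1],-p[2];th=np.arctan2(np.hypot(x,y),z);r=np.hypot(x,y)
    print(P,K[0,0]*th*x/r+K[0,2],K[1,1]*th*y/r+K[1,2])
E
```

```text
[ 503.7584583  -356.86689694  204.27141929]
[504.5, -360.5, 160] 272.32462977285667 231.16705458511143
[467.5, -289.3, 105] 354.3349227542225 170.55661563720938
```

View pics/w1.png

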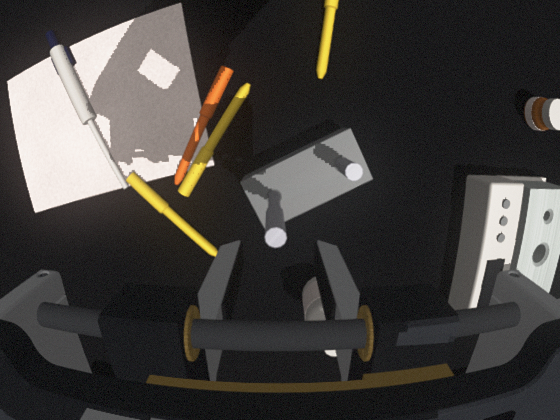

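The wrist view shows the long rod's top at (275,237) between the fingers, the short rod at (354,171) as predicted, and the yellow and orange rods clear of the fingers.

```bash
python3 - <<'E'
from h import *
c=get_calibration("wrist");print(manip.read_state()["eef_pos"].__repr__())
for u,v,z in((275.5,237.5,160),(354,171,105),(215,255,5),(130,175,150)):print(onz(c,u,v,z,True).round(1))
E
```

```text
array([ 503.70457054, -356.25184284,  205.02539645])
[ 509.6 -357.6  160. ]
[ 468.  -288.9  105. ]
[ 589.5 -436.1    5. ]
[ 463.2 -471.1  150. ]
```

Call:
{"fn": "arm_command", "kwargs": {"targets": [{"hand": -0.1,"x": -0.002,"y": -0.0025,"z": 0.025,"yaw": 0},{"hand": -0.1,"x": 0,"y": 0,"z": 0.025,"yaw": 0},{"hand": -0.1,"x": 0,"y": 0,"z": 0.025,"yaw": 0},{"hand": -0.1,"x": 0,"y": 0,"z": 0,"yaw": 0},{"hand": -0.9,"x": 0,"y": 0,"z": 0,"yaw": 0},{"hand": -0.9,"x": 0,"y": 0,"z": 0,"yaw": 0},{"hand": -0.9,"x": 0,"y": 0,"z": 0,"yaw": 0},{"hand": -0.9,"x": 0,"y": 0,"z": 0,"yaw": 0},{"hand": -0.9,"x": 0,"y": 0,"z": 0,"yaw": 0}], "newtons": 20}}

```text
clock: 3.7
eef_pos: [505.8, -360.5, 131.5]
eef_rot: [-3.14, 0.001, 3.141]
wrist_force: [-0.3, -0.9, 5.6]
finger_gap: 15.3
finger_force: 20.0
```

Call:
{"fn": "arm_command", "kwargs": {"targets": [{"hand": -0.9,"x": 0,"y": 0,"z": 0,"yaw": 0},{"hand": -0.9,"x": 0,"y": 0,"z": 0,"yaw": 0}]}}

```text
clock: 3.9
eef_pos: [505.9, -360.5, 131.4]
eef_rot: [-3.14, 0.001, 3.141]
wrist_force: [-0.3, -2.0, 6.1]
finger_gap: 15.6
finger_force: 20.0
```

Call:
{"fn": "arm_command", "kwargs": {"targets": [{"hand": -0.9,"x": 0,"y": 0,"z": -0.01,"yaw": 0},{"hand": -0.9,"x": 0,"y": 0,"z": -0.02,"yaw": 0},{"hand": -0.9,"x": 0,"y": 0,"z": -0.03,"yaw": 0},{"hand": -0.9,"x": 0,"y": 0,"z": -0.03,"yaw": 0},{"hand": -0.9,"x": 0,"y": 0,"z": -0.02,"yaw": 0},{"hand": -0.9,"x": 0,"y": 0,"z": -0.01,"yaw": 0},{"hand": -0.9,"x": 0,"y": 0,"z": 0,"yaw": 0}]}}

```text
clock: 4.6
eef_pos: [505.7, -360.1, 251.6]
eef_rot: [-3.141, 0.001, 3.141]
wrist_force: [0.3, 0.0, -1.0]
finger_gap: 15.3
finger_force: 20.0
```

Call:
{"fn": "arm_command", "kwargs": {"targets": [{"hand": -0.9,"x": -0.0015,"y": 0.02,"z": 0,"yaw": 0},{"hand": -0.9,"x": -0.002,"y": 0.042,"z": 0,"yaw": 0},{"hand": -0.9,"x": -0.002,"y": 0.044,"z": 0,"yaw": 0},{"hand": -0.9,"x": -0.002,"y": 0.044,"z": 0,"yaw": 0},{"hand": -0.9,"x": -0.002,"y": 0.044,"z": 0,"yaw": 0},{"hand": -0.9,"x": -0.002,"y": 0.044,"z": 0,"yaw": 0},{"hand": -0.9,"x": -0.002,"y": 0.044,"z": 0,"yaw": 0},{"hand": -0.9,"x": -0.002,"y": 0.044,"z": 0,"yaw": 0},{"hand": -0.9,"x": 0,"y": 0.03,"z": 0,"yaw": 0},{"hand": -0.9,"x": 0,"y": 0.006,"z": 0,"yaw": 0}]}}

```text
clock: 5.6
eef_pos: [520.7, 4.7, 249.2]
eef_rot: [3.141, -0.002, -3.139]
wrist_force: [-0.1, -1.0, -1.4]
finger_gap: 15.9
finger_force: 20.0
```

Call:
{"fn": "arm_command", "kwargs": {"targets": [{"hand": -0.9,"x": 0,"y": 0,"z": 0.01,"yaw": 0},{"hand": -0.9,"x": 0,"y": 0,"z": 0.01,"yaw": 0},{"hand": -0.9,"x": 0,"y": 0,"z": 0,"yaw": 0},{"hand": -0.9,"x": 0,"y": 0,"z": 0,"yaw": 0}]}}

```text
clock: 6.0
eef_pos: [521.2, 1.0, 229.9]
eef_rot: [3.142, -0.001, 3.139]
wrist_force: [0.6, -0.1, -1.5]
finger_gap: 15.1
finger_force: 20.0
```

```bash
python3 - <<'E'
from h import *
s=manip.read_state();print(s["eef_pos"],s["wrist_force"])
w,c=snap("wrist","pics/w2.png")
K=np.array(c["K"]);T=np.array(c["cam_to_world"])
e=s["eef_pos"]
for P in([521,2,70],[639,3.5,210],[e[0],e[1],e[2]-121]):
    p=T[:3,:3].T@(np.array(P)-T[:3,3]);x,y,z=p[0],-p[1],-p[2];th=np.arctan2(np.hypot(x,y),z);r=np.hypot(x,y)
    print(P,K[0,0]*th*x/r+K[0,2],K[1,1]*th*y/r+K[1,2])
t,_=snap("top","pics/t2.png");sd,_=snap("side","pics/s2.png")
a=cv2.resize(w[60:360,130:430],(600,600),interpolation=3)
b=cv2.resize(sd[110:260,230:330],(200*2-0,600),interpolation=3)[:,100:300]
b=cv2.resize(sd[110:260,240:290],(200,600),interpolation=3)
cv2.imwrite("pics/c2.png",np.hstack([a,b])[:,:,::-1])
E
```

```text
[521.15816424   1.00766217 229.88192053] [ 0.61845415 -0.14130239 -1.50390264]
[521, 2, 70] 278.5385772720387 195.66231449489234
[639, 3.5, 210] 280.85826005139205 375.46543939832645
[np.float64(521.158164239264), np.float64(1.0076621699953268), np.float64(108.8819205322527)] 277.5611151663288 204.58488892183456
```

View pics/c2.png

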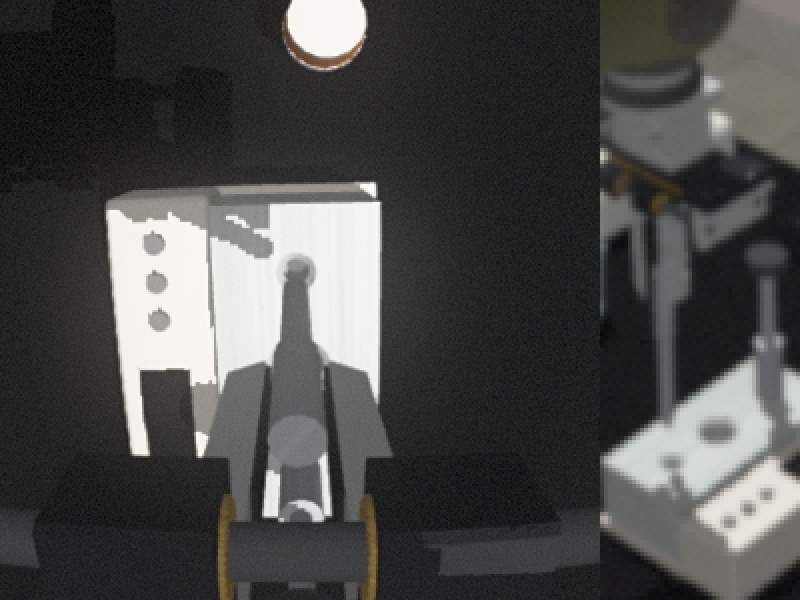

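```bash
python3 - <<'E'
from h import *
c=get_calibration("wrist");cs=get_calibration("side")
for v in(189,192,195):print("w tip",onz(c,277,v,109,True).round(1))
print("w top",onz(c,278.5,280,258,True).round(1))
for u,v in((257,215),(257,217)):print("s tip",onz(cs,u,v,109).round(1))
print("s top",onz(cs,258.2,157.5,258).round(1))
w=cv2.imread("pics/w2.png")[180:240,255:300];s=cv2.imread("pics/s2.png")[150:235,238:278]
a=cv2.resize(w,(450,600),interpolation=0);b=cv2.resize(s,(282,600),interpolation=0)
cv2.imwrite("pics/c3.png",np.hstack([a,b]))
E
```

```text
w tip [506.7   1.  109. ]
w tip [509.5   0.9 109. ]
w tip [512.4   0.9 109. ]
w top [525.    2.1 258. ]
s tip [522.9   4.1 109. ]
s tip [515.7  -3.1 109. ]
s top [605.6  72.7 258. ]
```

View pics/c3.png

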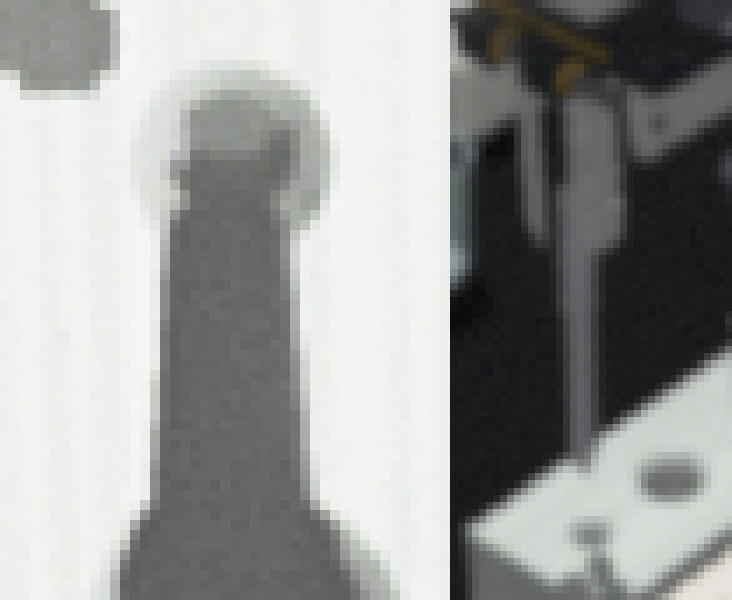

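```bash
python3 - <<'E'
from h import *
c=get_calibration("wrist");cs=get_calibration("side")
o1,d1=ray(c,278.0,195.3,True)
for v in (215.5,216.5,217.5):
    o2,d2=ray(cs,257.1,v);k=np.linalg.lstsq(np.c_[d1,-d2],o2-o1,rcond=None)[0]
    print((o1+d1*k[0]).round(1),(o2+d2*k[1]).round(1))
E
```

```text
[512.1   1.9 112.1] [517.7  -1.9 113.3]
[513.    1.9 107.7] [517.9  -1.4 108.8]
[514.    1.9 103.4] [518.1  -0.9 104.3]
```

The wrist crop shows the well ring centred at (278.5,195.5), matching the estimate. The rod tip sits about 6 mm towards the robot because the rod leans slightly in the grip, so I'm shifting x to compensate.

Call:
{"fn": "arm_command", "kwargs": {"targets": [{"hand": -0.9,"x": -0.005,"y": 0.001,"z": 0,"yaw": 0},{"hand": -0.9,"x": 0,"y": 0,"z": 0.015,"yaw": 0},{"hand": -0.9,"x": 0,"y": 0,"z": 0.015,"yaw": 0},{"hand": -0.9,"x": 0,"y": 0,"z": 0.005,"yaw": 0},{"hand": -0.9,"x": 0,"y": 0,"z": 0.003,"yaw": 0},{"hand": -0.9,"x": 0,"y": 0,"z": 0.003,"yaw": 0},{"hand": -0.9,"x": 0,"y": 0,"z": 0,"yaw": 0},{"hand": -0.9,"x": 0,"y": 0,"z": 0,"yaw": 0}]}}

```text
clock: 6.95
eef_pos: [526.5, 3.0, 189.9]
eef_rot: [-3.142, 0.001, 3.141]
wrist_force: [0.3, 0.0, -1.3]
finger_gap: 15.6
finger_force: 20.0
```

```bash
python3 - <<'E'
from h import *
s=manip.read_state();print(s["eef_pos"],s["wrist_force"],s["moment"])
w,c=snap("wrist","pics/w4.png");sd,_=snap("side","pics/s4.png")
a=cv2.resize(w[165:255,245:312],(447,600),interpolation=0);b=cv2.resize(sd[160:245,238:278],(282,600),interpolation=0)
cv2.imwrite("pics/c4.png",np.hstack([a,b])[:,:,::-1])
E
```

```text
[526.49163348   2.96799994 189.88972466] [ 0.252063    0.0228869  -1.30828681] [0.03030358 0.04549881 0.01052622]
```

View pics/c4.png

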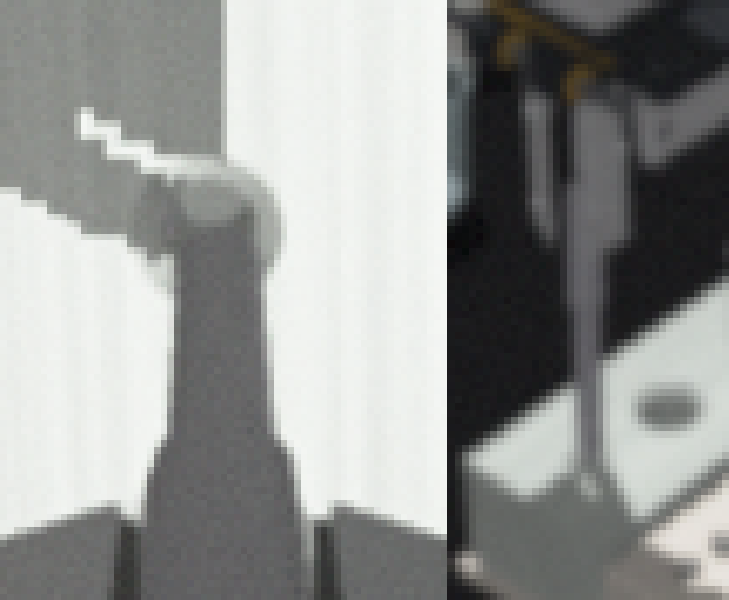

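The tip is inside the chamfer ring, around crop (213,225), with no contact force yet.

Call:
{"fn": "arm_command", "kwargs": {"targets": [{"hand": -0.9,"x": 0,"y": 0,"z": 0.003,"yaw": 0},{"hand": -0.9,"x": 0,"y": 0,"z": 0.003,"yaw": 0},{"hand": -0.9,"x": 0,"y": 0,"z": 0.003,"yaw": 0},{"hand": -0.9,"x": 0,"y": 0,"z": 0,"yaw": 0}]}}

```text
clock: 7.45
eef_pos: [525.9, 2.8, 179.8]
eef_rot: [-3.141, -0.001, 3.141]
wrist_force: [-1.6, -2.0, -2.3]
finger_gap: 15.3
finger_force: 20.0
```

Call:
{"fn": "arm_command", "kwargs": {"targets": [{"hand": -0.9,"x": 0.0025,"y": -0.0005,"z": 0,"yaw": 0},{"hand": -0.9,"x": 0.0015,"y": 0,"z": 0.002,"yaw": 0},{"hand": -0.9,"x": 0,"y": 0,"z": 0.002,"yaw": 0},{"hand": -0.9,"x": 0,"y": 0,"z": 0,"yaw": 0}]}}

```text
clock: 7.85
eef_pos: [522.3, 2.4, 176.3]
eef_rot: [3.142, 0.0, 3.141]
wrist_force: [-0.2, -1.5, -1.8]
finger_gap: 15.8
finger_force: 20.0
```

Call:
{"fn": "arm_command", "kwargs": {"targets": [{"hand": -0.9,"x": 0,"y": 0,"z": 0.002,"yaw": 0},{"hand": -0.9,"x": 0,"y": 0,"z": 0.002,"yaw": 0},{"hand": -0.9,"x": 0,"y": 0,"z": 0.002,"yaw": 0},{"hand": -0.9,"x": 0,"y": 0,"z": 0.002,"yaw": 0},{"hand": -0.9,"x": 0,"y": 0,"z": 0,"yaw": 0}]}}

```text
clock: 8.35
eef_pos: [522.3, 2.5, 168.2]
eef_rot: [3.142, -0.0, 3.141]
wrist_force: [0.8, -1.1, -1.4]
finger_gap: 15.5
finger_force: 20.0
```

Call:
{"fn": "arm_command", "kwargs": {"targets": [{"hand": -0.9,"x": 0,"y": 0,"z": 0.001,"yaw": 0},{"hand": -0.9,"x": 0,"y": 0,"z": 0.001,"yaw": 0},{"hand": -0.9,"x": 0,"y": 0,"z": 0.001,"yaw": 0},{"hand": -0.9,"x": 0,"y": 0,"z": 0.001,"yaw": 0},{"hand": -0.9,"x": 0,"y": 0,"z": 0,"yaw": 0}]}}

```text
clock: 8.85
eef_pos: [522.6, 2.4, 164.9]
eef_rot: [-3.141, 0.001, 3.141]
wrist_force: [0.9, -1.0, 2.6]
finger_gap: 15.6
finger_force: 20.0
```

Call:
{"fn": "arm_command", "kwargs": {"targets": [{"hand": -0.9,"x": 0,"y": 0,"z": 0.001,"yaw": 0},{"hand": -0.9,"x": 0,"y": 0,"z": 0.001,"yaw": 0},{"hand": -0.9,"x": 0,"y": 0,"z": 0.0,"yaw": 0}]}}

```text
clock: 9.15
eef_pos: [522.6, 2.4, 162.9]
eef_rot: [-3.141, 0.001, 3.141]
wrist_force: [1.2, -2.1, 4.8]
finger_gap: 15.1
finger_force: 20.0
```

Call:
{"fn": "arm_command", "kwargs": {"targets": [{"hand": -0.9,"x": 0,"y": 0,"z": 0.001,"yaw": 0},{"hand": -0.9,"x": 0,"y": 0,"z": 0.001,"yaw": 0},{"hand": -0.9,"x": 0,"y": 0,"z": 0.0,"yaw": 0}]}}

```text
clock: 9.45
eef_pos: [522.5, 2.4, 160.7]
eef_rot: [-3.142, 0.001, 3.141]
wrist_force: [0.2, -1.6, 2.7]
finger_gap: 15.4
finger_force: 20.0
```

Call:
{"fn": "arm_command", "kwargs": {"targets": [{"hand": -0.9,"x": 0,"y": 0,"z": 0.0013,"yaw": 0},{"hand": -0.9,"x": 0,"y": 0,"z": 0.0012,"yaw": 0},{"hand": -0.9,"x": 0,"y": 0,"z": 0.0,"yaw": 0}]}}

```text
clock: 9.75
eef_pos: [522.5, 2.4, 158.2]
eef_rot: [-3.141, 0.001, 3.141]
wrist_force: [0.8, -1.2, 4.7]
finger_gap: 15.5
finger_force: 20.0
```

Call:
{"fn": "arm_command", "kwargs": {"targets": [{"hand": -0.9,"x": 0,"y": 0,"z": 0.0013,"yaw": 0},{"hand": -0.9,"x": 0,"y": 0,"z": 0.0012,"yaw": 0},{"hand": -0.9,"x": 0,"y": 0,"z": 0.0,"yaw": 0}]}}

```text
clock: 10.05
eef_pos: [523.1, 2.3, 156.9]
eef_rot: [-3.141, 0.003, 3.141]
wrist_force: [-0.7, -1.0, 12.9]
finger_gap: 15.5
finger_force: 20.0
```

Call:
{"fn": "arm_command", "kwargs": {"targets": [{"hand": -0.9,"x": 0,"y": 0,"z": 0.0,"yaw": 0},{"hand": -0.9,"x": 0,"y": 0,"z": 0.001,"yaw": 0},{"hand": -0.9,"x": 0,"y": 0,"z": 0.0,"yaw": 0}]}}

```text
clock: 10.35
eef_pos: [523.6, 2.2, 156.7]
eef_rot: [-3.141, 0.004, 3.141]
wrist_force: [-1.1, -1.2, 20.2]
finger_gap: 15.3
finger_force: 20.0
```

Call:
{"fn": "arm_command", "kwargs": {"targets": [{"hand": -0.9,"x": 0.0,"y": 0,"z": -0.0015,"yaw": 0},{"hand": -0.9,"x": 0.0012,"y": 0,"z": -0.001,"yaw": 0},{"hand": -0.9,"x": 0,"y": 0,"z": 0.0,"yaw": 0}]}}

```text
clock: 10.65
eef_pos: [521.2, 2.4, 157.1]
eef_rot: [-3.141, 0.001, 3.141]
wrist_force: [2.9, -0.9, 5.0]
finger_gap: 15.7
finger_force: 20.0
```

Call:
{"fn": "arm_command", "kwargs": {"targets": [{"hand": -0.9,"x": 0.0,"y": 0,"z": 0.001,"yaw": 0},{"hand": -0.9,"x": 0,"y": 0,"z": 0.001,"yaw": 0},{"hand": -0.9,"x": 0,"y": 0,"z": 0.0,"yaw": 0}]}}

```text
clock: 10.95
eef_pos: [522.3, 2.3, 156.8]
eef_rot: [-3.141, 0.004, 3.141]
wrist_force: [0.2, -1.2, 19.5]
finger_gap: 15.8
finger_force: 20.0
```

Call:
{"fn": "arm_command", "kwargs": {"targets": [{"hand": -0.9,"x": 0.0,"y": 0,"z": -0.001,"yaw": 0},{"hand": -0.9,"x": 0.0,"y": 0,"z": -0.001,"yaw": 0},{"hand": -0.3,"x": 0,"y": 0,"z": 0,"yaw": 0},{"hand": -0.3,"x": 0,"y": 0,"z": 0,"yaw": 0},{"hand": -0.3,"x": 0,"y": 0,"z": 0,"yaw": 0},{"hand": -0.3,"x": 0,"y": 0,"z": 0,"yaw": 0}]}}

```text
clock: 11.55
eef_pos: [520.9, 2.5, 156.6]
eef_rot: [3.141, -0.001, 3.141]
wrist_force: [0.3, -0.2, -0.4]
finger_gap: 32.9
finger_force: 0.0
```

Call:
{"fn": "arm_command", "kwargs": {"targets": [{"hand": -0.3,"x": 0,"y": 0,"z": -0.01,"yaw": 0},{"hand": -0.3,"x": 0,"y": 0,"z": -0.015,"yaw": 0},{"hand": -0.3,"x": 0,"y": 0,"z": -0.015,"yaw": 0},{"hand": -1,"x": 0,"y": 0,"z": 0,"yaw": 0},{"hand": -1,"x": 0,"y": 0,"z": 0,"yaw": 0},{"hand": -1,"x": 0,"y": 0,"z": 0,"yaw": 0},{"hand": -1,"x": 0,"y": 0,"z": 0,"yaw": 0}]}}

```text
clock: 12.25
eef_pos: [520.8, 2.5, 196.3]
eef_rot: [3.142, -0.001, 3.141]
wrist_force: [-0.3, -0.0, -0.9]
finger_gap: 4.1
finger_force: 0.0
```

```bash
python3 - <<'E'
from h import *
s=manip.read_state();print(s["eef_pos"],s["wrist_force"])
w,c=snap("wrist","pics/w5.png");sd,_=snap("side","pics/s5.png")
a=cv2.resize(w[160:400,180:380],(500,600),interpolation=3);b=cv2.resize(sd[150:250,230:280],(300,600),interpolation=0)
cv2.imwrite("pics/c5.png",np.hstack([a,b])[:,:,::-1])
E
```

```text
[520.847707     2.4826162  196.31595159] [-0.32716257 -0.02446162 -0.87107199]
```

View pics/c5.png

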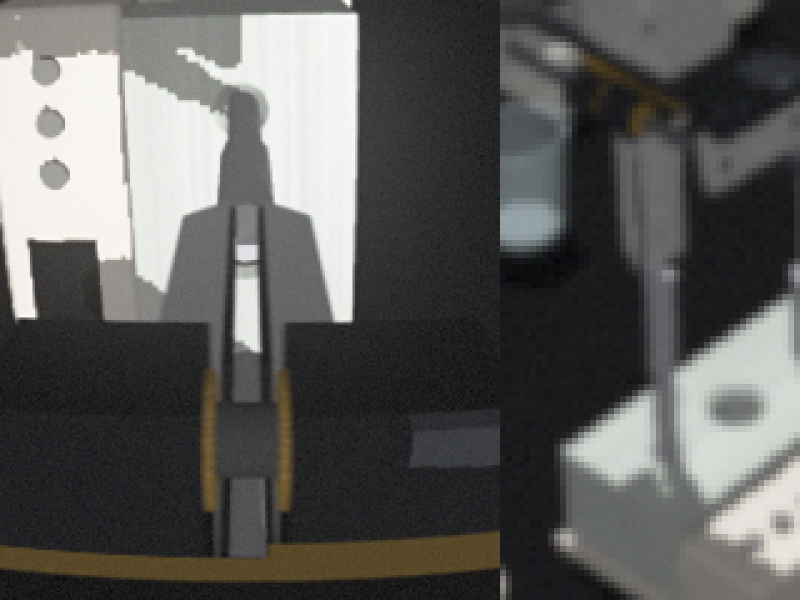

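The rod stands in the well with its top (crop (245,252)) under the closed fingers. Next is a gentle touch to measure its top height.

Call:
{"fn": "arm_command", "kwargs": {"targets": [{"hand": -1,"x": 0,"y": 0,"z": 0.004,"yaw": 0},{"hand": -1,"x": 0,"y": 0,"z": 0.004,"yaw": 0},{"hand": -1,"x": 0,"y": 0,"z": 0.001,"yaw": 0},{"hand": -1,"x": 0,"y": 0,"z": 0,"yaw": 0},{"hand": -1,"x": 0,"y": 0,"z": 0,"yaw": 0}]}}

```text
clock: 12.85
eef_pos: [521.1, 2.5, 188.0]
eef_rot: [3.142, 0.0, 3.141]
wrist_force: [0.1, -0.5, -0.3]
finger_gap: 0.1
finger_force: 0.0
```

Call:
{"fn": "arm_command", "kwargs": {"targets": [{"hand": -1,"x": 0,"y": 0,"z": 0.001,"yaw": 0},{"hand": -1,"x": 0,"y": 0,"z": 0.001,"yaw": 0},{"hand": -1,"x": 0,"y": 0,"z": 0,"yaw": 0},{"hand": -1,"x": 0,"y": 0,"z": 0,"yaw": 0}]}}

```text
clock: 13.25
eef_pos: [521.1, 2.4, 186.0]
eef_rot: [-3.142, 0.0, 3.141]
wrist_force: [-0.6, 0.4, 0.4]
finger_gap: 0.5
finger_force: 0.3
```

Call:
{"fn": "arm_command", "kwargs": {"targets": [{"hand": -1,"x": 0,"y": 0,"z": 0.001,"yaw": 0},{"hand": -1,"x": 0,"y": 0,"z": 0.001,"yaw": 0},{"hand": -1,"x": 0,"y": 0,"z": 0,"yaw": 0},{"hand": -1,"x": 0,"y": 0,"z": 0,"yaw": 0}]}}

```text
clock: 13.65
eef_pos: [522.0, 2.4, 185.6]
eef_rot: [-3.141, 0.004, 3.141]
wrist_force: [-0.1, -0.0, 12.9]
finger_gap: 0.5
finger_force: 6.4
```

Call:
{"fn": "arm_command", "kwargs": {"targets": [{"hand": -1,"x": 0,"y": 0,"z": -0.02,"yaw": 0},{"hand": -1,"x": 0,"y": 0,"z": -0.035,"yaw": 0},{"hand": -1,"x": -0.04,"y": 0.001,"z": 0,"yaw": 0},{"hand": -1,"x": -0.04,"y": 0,"z": 0,"yaw": 0},{"hand": -1,"x": -0.037,"y": 0,"z": 0,"yaw": 0},{"hand": -1,"x": 0,"y": 0,"z": 0,"yaw": 0},{"hand": -1,"x": 0,"y": 0,"z": 0.015,"yaw": 0},{"hand": -1,"x": 0,"y": 0,"z": 0.005,"yaw": 0},{"hand": -1,"x": 0,"y": 0,"z": 0,"yaw": 0}]}}

```text
clock: 14.55
eef_pos: [637.4, 3.4, 218.4]
eef_rot: [3.142, -0.001, 3.141]
wrist_force: [-0.7, 1.0, 0.5]
finger_gap: 0.7
finger_force: 0.0
```

Call:
{"fn": "arm_command", "kwargs": {"targets": [{"hand": -1,"x": -0.001,"y": 0,"z": 0.004,"yaw": 0},{"hand": -1,"x": 0,"y": 0,"z": 0.004,"yaw": 0},{"hand": -1,"x": 0,"y": 0,"z": 0.004,"yaw": 0},{"hand": -1,"x": 0,"y": 0,"z": 0.004,"yaw": 0},{"hand": -1,"x": 0,"y": 0,"z": 0.004,"yaw": 0},{"hand": -1,"x": 0,"y": 0,"z": 0.004,"yaw": 0},{"hand": -1,"x": 0,"y": 0,"z": 0.003,"yaw": 0},{"hand": -1,"x": 0,"y": 0,"z": 0,"yaw": 0},{"hand": -1,"x": 0,"y": 0,"z": 0,"yaw": 0}]}}

```text
clock: 15.45
eef_pos: [638.8, 3.4, 191.6]
eef_rot: [3.142, -0.001, 3.141]
wrist_force: [-0.2, 0.3, 0.5]
finger_gap: 0.2
finger_force: 0.0
```

```bash
python3 - <<'E'
from h import *
w,c=snap("wrist","pics/w6.png");sd,cs=snap("side","pics/s6.png")
print("expected cap top at 190 / 210 in side",proj(cs,[639,3.5,191]),proj(cs,[639,3.5,210]),"rodtop",proj(cs,[521,2,185.6]))
a=cv2.resize(w[160:400,180:380],(500,600),interpolation=3);b=cv2.resize(sd[150:250,245:295],(300,600),interpolation=0)
cv2.imwrite("pics/c6.png",np.hstack([a,b])[:,:,::-1])
E
```

```text
expected cap top at 190 / 210 in side (np.float64(281.52760425737733), np.float64(178.63624717716175)) (np.float64(281.4293151730389), np.float64(173.77268334556163)) rodtop (np.float64(255.89182808617343), np.float64(196.42944363795917))
```

View pics/c6.png

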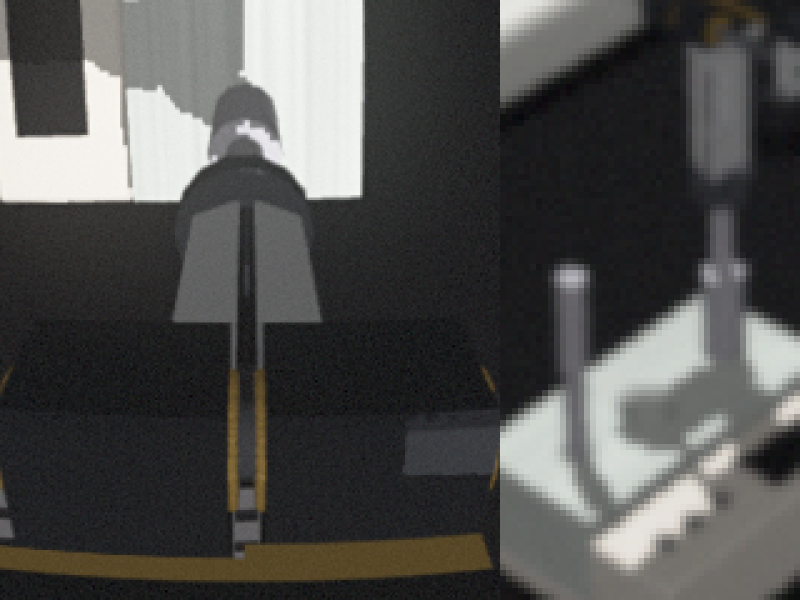

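The fingers are seated on the cap, with the cap top near native row 179, i.e. z about 191. The rod is still standing, so I'll bring the cap down to z ≈ 185.7.

Call:
{"fn": "arm_command", "kwargs": {"targets": [{"hand": -1,"x": 0,"y": 0,"z": 0.002,"yaw": 0},{"hand": -1,"x": 0,"y": 0,"z": 0.002,"yaw": 0},{"hand": -1,"x": 0,"y": 0,"z": 0.001,"yaw": 0},{"hand": -1,"x": 0,"y": 0,"z": 0.001,"yaw": 0},{"hand": -1,"x": 0,"y": 0,"z": 0,"yaw": 0},{"hand": -1,"x": 0,"y": 0,"z": 0,"yaw": 0},{"hand": -1,"x": 0,"y": 0,"z": 0,"yaw": 0},{"hand": -1,"x": 0,"y": 0,"z": 0,"yaw": 0},{"hand": -1,"x": 0,"y": 0,"z": 0,"yaw": 0}]}}

```text
clock: 16.45
eef_pos: [639.0, 3.4, 185.8]
eef_rot: [3.142, -0.0, 3.141]
wrist_force: [-0.3, 0.0, -0.2]
finger_gap: 0.5
finger_force: 0.0
```

Call:
{"fn": "arm_command", "kwargs": {"targets": [{"hand": -1,"x": 0,"y": 0,"z": -0.005,"yaw": 0},{"hand": -1,"x": 0,"y": 0,"z": -0.02,"yaw": 0},{"hand": -1,"x": 0,"y": 0,"z": -0.04,"yaw": 0},{"hand": -1,"x": 0,"y": 0,"z": -0.04,"yaw": 0},{"hand": -1,"x": 0,"y": 0,"z": 0,"yaw": 0},{"hand": -1,"x": 0,"y": 0,"z": 0,"yaw": 0},{"hand": -1,"x": 0,"y": 0,"z": 0,"yaw": 0}]}}

```text
clock: 17.15
eef_pos: [638.8, 3.4, 289.6]
eef_rot: [3.142, -0.002, 3.141]
wrist_force: [-0.4, 0.7, 0.0]
finger_gap: 0.6
finger_force: 0.0
```

```bash
python3 - <<'E'
from h import *
s=manip.read_state();print(s["eef_pos"],s["wrist_force"],s["clock"])
sd,cs=snap("side","pics/s7.png")
print("cap",proj(cs,[639,3.5,185.7]),"rodtop",proj(cs,[521,2,185.6]))
b=cv2.resize(sd[165:240,235:310],(600,600),interpolation=0)
cv2.imwrite("pics/c7.png",b[:,:,::-1])
E
```

```text
[638.77555844   3.36554319 289.64344387] [-0.36039225  0.72169819  0.03203704] 17.15
cap (np.float64(281.5547665895958), np.float64(179.98030015566593)) rodtop (np.float64(255.89182808617343), np.float64(196.42944363795917))
```

View pics/c7.png

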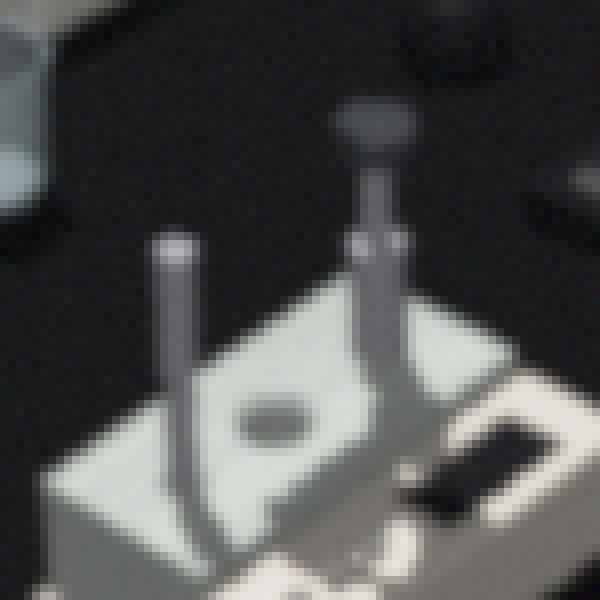

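The rod stands in the well with its top at crop (175,248), native row 196. The cap top is at crop (376,122), native row 180. Both match the predictions for z ≈ 185.7, so I'm handing in.

```bash
python3 -c "
from cell import manip
print(manip.sign_off())"
```

```text
the job is handed in; nothing more can be done
None
```

I handed the job in at about 17 s: the depth rod is standing on the bottom of the narrow well (top about 185.6 mm above the table, highest push read at the wrist 20 N), the marker cap is pushed down level with it at about 185.8 mm, and the arm is clear; the sign-off gave no verdict.

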